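# Slide a standing spindle shaft into the vee of a gauge and start it

## Robot

A 7-joint arm with a two-finger parallel gripper is mounted at the origin on the work surface. World frame = base frame: x ahead of the robot, y to its left, z up, the work surface at z = 0. Lengths are in m, angles in rad, forces in N, time in s.
With the tool pointing down it reaches from about 0.4 to 0.875 m from the base axis. Payload 19.3 kg.
Tool frame: the origin (TCP) lies on the centre line of the jaws, within the pads' length; the fingertips stand 25 mm ahead of it and the grasp point (between the pads) lies 6 mm ahead of it (tips_ahead is the distance from the TCP to the fingertips, in m); z points along the fingers, y is the direction in which the jaws open and shut (so a half turn about z gives the same grasp; the last joint's range is limited). The gripper opens to 85 mm and grips with 20 to 120 N. Pads are 22 mm wide; open, the fingers measure 114 mm over their backs; the gripper's body (76 mm by 85 mm) begins 54 mm behind the grasp point. The pads swing forward as they close: fully open they stand 13 mm farther back than shut.
Start: joints at [-1.245, 0.521, -0.036, 1.599, 0.021, 1.021, -0.113], TCP at [0.241, 0.577, 0.256] pointing down, gripper open.
Joint ranges: [-2.91, 2.91], [-0.3, 2.13], [-1.5, 1.42], [0.17, 2.43], [-1.26, 4.41], [0.16, 1.93], [-2.52, 2.52]. Speed limits (rad/s): [1.89, 1.89, 2.39, 2.39, 3.01, 3.01, 3.01].

## Interface

Orientations are given as [roll, pitch, yaw] about the fixed x, y, z axes, in that order (R = Rz(yaw) Ry(pitch) Rx(roll)).
In Python, from workcell import observe, grab_frame, job_done, outline_of, tips_ahead gives the robot as it stands. The module is installed in compiled form; this text tells all that it offers.
- The arm moves only by the tool move_arm, never from a script. Its argument "motion" is a list of rows, each a list of 2 entries, a list of its own where there are three numbers: the shift along the world's x, y, z in mm, then the turn, a rotation vector about the world's x, y, z in rad. A call has 1 to 12 rows; each row is the pose to reach, as a shift and turn from the pose commanded when the call began; what a row does not reach only later rows make up. A row lasts 1/8 s, in which the tool goes at most 62.5 mm and 10.7 degrees, less where a joint would pass 70% of its speed; a pose out of reach is approached as far as the arm can. A call with a gripper value outside its range is refused whole. "jaw" is the finger opening in mm, from 0 to 85.4, set as the call begins (left out, the last holds). The fingers move at their own pace and stop on an object; "grip_force" is the grip in N (left out, the last holds). Time passes only in rows, so rows that repeat a pose let the fingers close. It gives the time, the measured TCP pose, the force and the opening at its end, in the units of the state.
- observe(): the state, without advancing time (a new reading comes with each control period).
- grab_frame(name): name is "scene" or "top" or "wrist"; returns a dict with "frame" (480x640x3 uint8, red, green, blue), "fx", "fy", "cx", "cy" (pixels), "dist" ([k1, k2, p1, p2, k3] as OpenCV has them; the pictures are not rectified), "T" (4x4, takes a point from camera to world coordinates); the wrist camera has in their place "mount" (4x4, takes a point from camera to tool coordinates, whose origin is the TCP and whose axes are the flange's). Camera axes: x right, y down, z forward; pixel columns grow to the right and rows downward; lengths in m; the calibration is good to about 2 mm. A picture is of the moment at which its call begins: read the wrist's pose just before it. There is no depth.
- job_done(): hands the job in, once; it reports no verdict.
Trained networks look in the newest picture that a camera, given by its name, has taken for a name from the list of things; names that differ only in an ending like _2 or _b are one class to them, and where a whole thing is asked for, a point or a joint stands for the part that bears it (a point fixed in the world has none). Each returns a list of dicts, best first, with "score" (0 to 1); they miss things now and then, are a little off and sometimes report something else, mostly with a low value. They report only what shows in the picture. A call takes as long as a camera call. They do not tell look-alikes from the thing itself.
- outline_of(label, camera): "pixels" (480x640 bool, what is visible of it) and "pixel" ([column, row] in pixels, amid what is visible of it).
The state is a dict: "clock": time; "qpos": joint angles; "qd": joint speeds; "joint_efforts": joint torques, N m; "position": TCP position; "tool_rot": TCP orientation; "force": force on the tool from outside, world axes, zero at the start; "moment": the same for the moment, N m; "grip_width": finger opening in m.
Only numpy, scipy, OpenCV 4.12 (cv2) and the standard library are available. Lean on these libraries where they do the work, as an engineer would, in place of code of your own. Each camera call takes 0.05 s, during which the arm holds its last target.

## Task

Without gripping or lifting it, push the standing spindle shaft by its blue foot, low down so that it slides upright and does not tip, until the foot rests against both faces of the aluminium vee on the bench. Then press the green start button on the white control box all the way down and let it go, with the shaft left standing in the vee. Never touch the bright steel body of the shaft, do not press the button before the shaft is in the vee, and leave the bottle, the dark ring and the steel sleeve where they stand.

Things in the scene. Friction and masses are not known exactly. Their poses are not given: they have to be found in the camera images.
- shaft: Tall narrow spindle shaft, loose, standing on end, 200 mm high, 0.5 to 0.9 kg. Foot: blue plastic cylinder, 50 mm diameter, 50 mm high; above it bright ground steel 32 to 33 mm in diameter with a 42 mm head from 174 to 196 mm. Origin: centre of the underside; z up along the shaft. Friction with the bench varies (0.48 to 0.72); pushed more than about 30 mm above the bench it may tip.
- journal: The bright steel upper body of the shaft, from 50 mm to 200 mm above the underside; rigidly part of the shaft and not to be touched. Same origin and axes as shaft.
- vee: Fixed 90 degree vee: two aluminium bars on the bench, each 80 mm long, 14 thick, 30 high. Origin: on the bench, where the foot's centre stands when it touches both. Opens along its own -x, symmetric (inner corner at x = +35 mm, mouth 113 mm wide at x = -21 mm). Grey sensor block 60 mm wide, 65 high behind it, x = 54 to 110 mm. The shaft starts 130 to 200 mm out along -x, up to 45 mm aside.
- console: Fixed white control box, 85 (x) by 105 (y) by 50 mm high, origin at the centre of its underside; it stands beyond the sensor block, nearer to the robot or farther off. The round green button stands on the middle of its top.
- start_top (a point): Centre of the top face of the green start button, 32 mm in diameter, when not pressed; pressed straight down.
- start (a joint): Travel of the start button in m: 0 released, 0.006 fully down (about 4 N); springs back when let go.
- bottle: White plastic bottle with a red cap, 56 mm in diameter, 150 mm high, loose, standing beside the control box. Origin: centre of the underside. Leave alone.
- flange: Dark steel ring lying flat, 80 mm outer diameter, 22 mm high, loose, on the far side of the vee from the robot. Origin: centre of the underside. Leave alone.
- sleeve: Bright steel sleeve standing on end, 52 mm in diameter, 60 mm high, loose, on the far side of the vee from the robot. Origin: centre of the underside. Leave alone.
Not all that is in view belongs to the job. Of the things that look like the console, the largest one is meant.

How it is judged:
On the way, in this order (a step that is already met when the one before it is completed fails the run):
1. the shaft stands upright against both faces of the vee (horizontal distance between shaft and vee below 0.004 m and angle between shaft's own z axis and vertical below 0.05 rad and linear speed of shaft below 0.02 m/s), for 0.2 s.
2. the start button is pressed down (value of joint start above 0.0045 m), for 0.05 s.
3. the start button is let go (value of joint start below 0.0015 m), for 0.1 s.
At the end, for the whole second after the job is handed in: The shaft stands still and upright (within 3 degrees) on the bench with its centre within 4 mm of the seated point in the vee, the start button has been pressed (over 4.5 mm) after that and has come back up, and the bottle, ring and sleeve are within 15 mm of where they began (horizontal distance between shaft and vee below 0.004 m and angle between shaft's own z axis and vertical below 0.05 rad and height (world z) of shaft below 0.004 m and linear speed of shaft below 0.01 m/s and value of joint start below 0.0015 m and distance of each of bottle, flange, sleeve from where it was at the start of the episode below 0.015 m); the robot touches nothing.
It fails at once if the shaft tips by more than 11 degrees (angle between shaft's own z axis and vertical above 0.2 rad).
It fails at once if the shaft is lifted off the bench (height (world z) of shaft above 0.008 m).
It fails at once if the robot touches the bright steel body of the shaft (contact force between any of the fingers, the arm and journal above 1 N).
It fails at once if the button is pressed while the shaft is not in the vee (value of joint start above 0.003 m and horizontal distance between shaft and vee above 0.006 m).
It fails at once if the bottle, ring or sleeve is moved by more than 15 mm (distance of any of bottle, flange, sleeve from where it was at the start of the episode above 0.015 m).
It also fails if it takes over 61 s, if anything falls off the work surface, if the arm or the gripper's body presses on something with over 40 N, if the wrist force passes 120 N, or if a joint passes its speed limit or range.

## Working session

There is one attempt and no reset: what is moved stays moved. The work goes in short steps, Python scripts to look and compute and a tool call to move; the robot and the scene stay as the last step left them, time stands still between calls to the robot, and variables do not carry over. Pictures are saved under pics/ and viewed, and the job is handed in when it is done.

Besides the shell and the picture viewer there is one more tool, called after "Emit:" as name(argument=value, ...) on one line, values as JSON. move_arm: Moves the arm, as the interface text tells. Its arguments: {"type":"object","properties":{"motion":{"type":"array"},"jaw":{"type":"number"},"grip_force":{"type":"number"}},"required":["motion"]}

```bash
mkdir -p pics
python3 - <<'E'
from workcell import *
import cv2,pickle
s=observe();print({k:s[k] for k in('clock','position','tool_rot','grip_width','force')},tips_ahead)
d={}
for n in("scene","top"):
    f=grab_frame(n);d[n]=f
    cv2.imwrite(f"pics/{n}0.png",f["frame"][:,:,::-1])
    print(n,f["fx"],f["fy"],f["cx"],f["cy"],f["dist"],f["T"])
pickle.dump(d,open("f0.pkl","wb"))
E
```

```text
{'clock': 0.0, 'position': array([0.24088639, 0.57640662, 0.25572017]), 'tool_rot': array([-3.14049132e+00,  5.93262251e-05,  2.74574946e+00]), 'grip_width': 0.08557606017768479, 'force': array([-0.3712446 ,  0.23678103, -0.87790734])} 0.025
scene 602.4970545234067 602.4970545234067 318.73819969539636 235.47468327555313 [-0.14315486  0.          0.          0.          0.        ] [[-0.6748411   0.57092556 -0.46758261  1.11565288]
 [ 0.73795152  0.5185377  -0.43190996  0.42140402]
 [-0.00412922 -0.63652389 -0.77124593  0.99599139]
 [ 0.          0.          0.          1.        ]]
top 461.5874550632392 461.5874550632392 315.1952683163646 235.80476593961498 [-0.05403098  0.          0.          0.          0.        ] [[-2.18441012e-02 -9.98047844e-01  5.85092784e-02  4.76840566e-01]
 [-9.99760491e-01  2.18850737e-02  5.95003203e-05 -1.05783958e-01]
 [-1.33986404e-03 -5.84939652e-02 -9.98286863e-01  1.00044633e+00]
 [ 0.00000000e+00  0.00000000e+00  0.00000000e+00  1.00000000e+00]]
```

View pics/scene0.png

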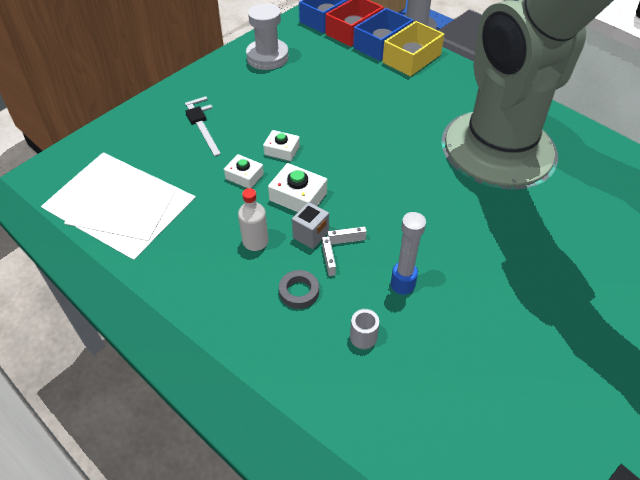

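View pics/top0.png

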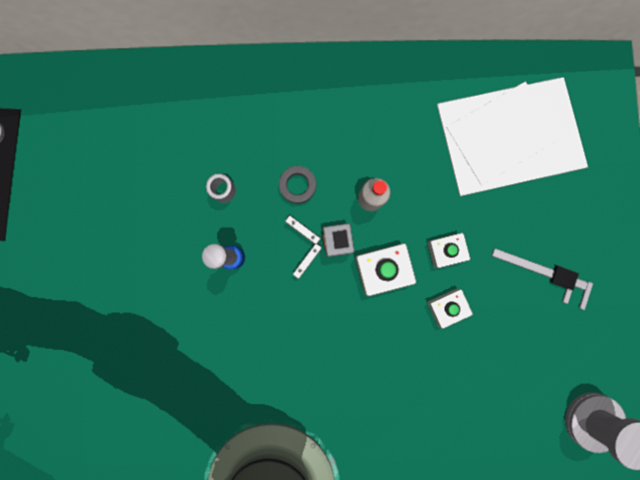

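The large control box is at scene (298,188) and top (387,269). The two smaller look-alikes are at top (449,250) and (451,309). The shaft foot is at top (233,257) and the vee at top (305,245), opening towards the shaft.

```bash
cat > h.py <<'E'
import numpy as np,cv2,pickle
def ray(f,px):
    K=np.array([[f["fx"],0,f["cx"]],[0,f["fy"],f["cy"]],[0,0,1.]])
    u=cv2.undistortPoints(np.array([[px]],float),K,np.array(f["dist"]))[0,0]
    T=np.array(f["T"]);return T[:3,3],T[:3,:3]@np.array([u[0],u[1],1.])
def at(f,px,z):
    o,d=ray(f,px);return o+d*(z-o[2])/d[2]
def proj(f,P):
    K=np.array([[f["fx"],0,f["cx"]],[0,f["fy"],f["cy"]],[0,0,1.]])
    Ti=np.linalg.inv(np.array(f["T"]))
    return cv2.projectPoints(np.array(P,float).reshape(-1,3),cv2.Rodrigues(Ti[:3,:3])[0],Ti[:3,3],K,np.array(f["dist"]))[0][:,0]
E
python3 - <<'E'
from workcell import *
from h import *
d={}
for c in("scene","top"):
    f=grab_frame(c);d[c]=f;im=f["frame"][:,:,::-1].copy()
    for n in("shaft","journal","vee","console","start_top","bottle","flange","sleeve"):
        for i,o in enumerate(outline_of(n,c)):
            m=o["pixels"]
            if i==0 or n in("console","start_top"): print(c,n,round(o["score"],2),np.round(o["pixel"]),m.sum())
            d[c,n,i]=m
            if i==0:
                cs,_=cv2.findContours(m.astype(np.uint8),0,1);cv2.drawContours(im,cs,-1,(255,0,255),1)
    x0,y0=(180,130) if c=="scene" else (190,150)
    cv2.imwrite(f"pics/{c}1.png",cv2.resize(im[y0:y0+220,x0:x0+260],None,fx=3,fy=2.7,interpolation=2)[:590,:780])
pickle.dump(d,open("m.pkl","wb"))
E
```

```text
scene shaft 0.75 [410. 254.] 1703
scene journal 0.64 [410. 243.] 1187
scene vee 0.81 [318. 229.] 2221
scene console 0.86 [280. 147.] 833
scene console 0.68 [297. 186.] 1943
scene console 0.65 [245. 171.] 941
scene start_top 0.59 [278. 137.] 58
scene start_top 0.49 [296. 178.] 178
scene bottle 0.96 [250. 224.] 1360
scene flange 0.81 [299. 296.] 1141
scene sleeve 0.98 [363. 325.] 983
top shaft 0.75 [224. 254.] 849
top journal 0.78 [214. 257.] 653
top vee 0.66 [327. 240.] 1289
top console 0.84 [449. 250.] 1026
top console 0.81 [385. 267.] 2210
top console 0.8 [448. 308.] 1044
top start_top 0.76 [388. 270.] 171
top start_top 0.62 [455. 308.] 82
top bottle 0.7 [376. 196.] 774
top flange 0.94 [299. 175.] 741
top sleeve 0.75 [216. 186.] 533
```

View pics/scene1.png

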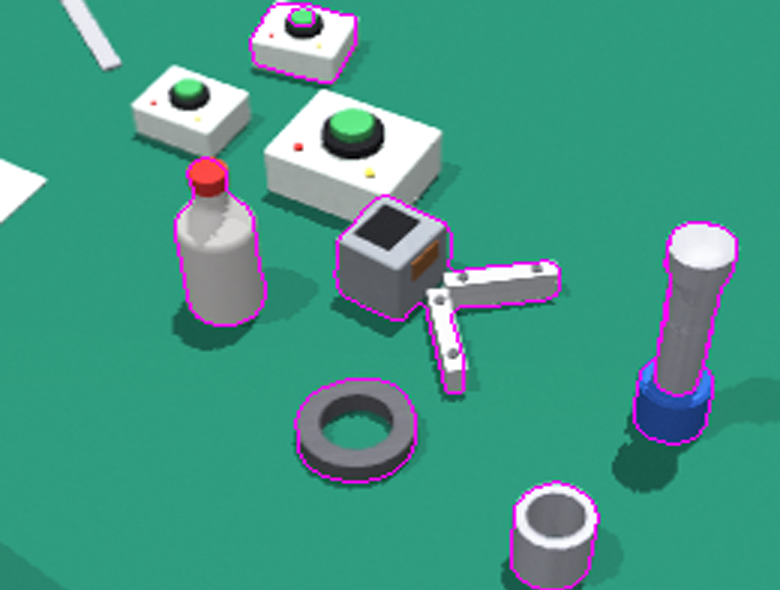

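View pics/top1.png

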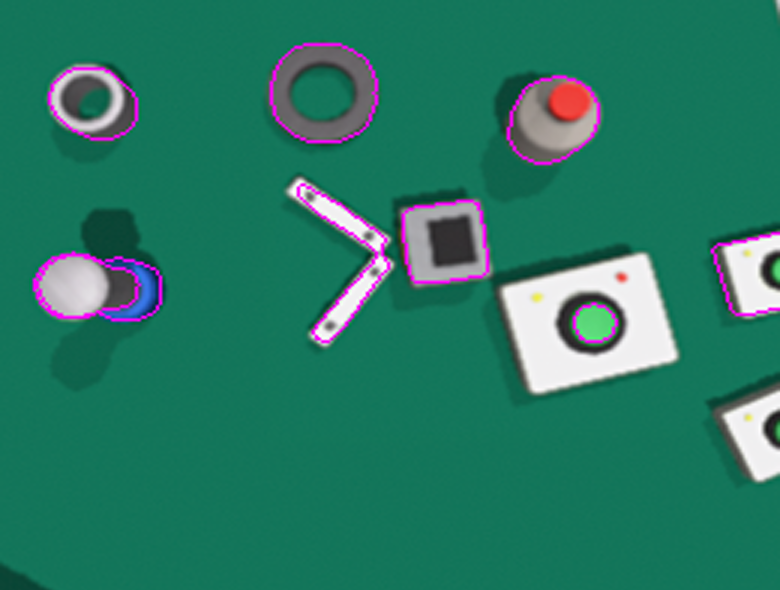

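```bash
cat > fit.py <<'E'
from h import *
from scipy.optimize import minimize
def box(x0,x1,y0,y1,z0,z1): return np.array([[x,y,z] for x in(x0,x1) for y in(y0,y1) for z in(z0,z1)])
def cyl(r,z0,z1):
    a=np.linspace(0,2*np.pi,24,endpoint=False);return np.array([[r*np.cos(t),r*np.sin(t),z] for z in(z0,z1) for t in a])
s=np.sqrt(.5);c0=.025/s
def bar(sg):
    b=box(0,.08,0,.014,0,.03);L=np.array([-s,sg*s]);N=np.array([s,sg*s])
    return np.c_[c0+b[:,0]*L[0]+b[:,1]*N[0],b[:,0]*L[1]+b[:,1]*N[1],b[:,2]]
VEE=[bar(1),bar(-1),box(.054,.110,-.03,.03,0,.065)]
SHAFT=[cyl(.025,0,.05),cyl(.01625,.05,.2),cyl(.021,.174,.196)]
CON=[box(-.0425,.0425,-.0525,.0525,0,.05)]
def place(parts,x,y,a):
    R=np.array([[np.cos(a),-np.sin(a),0],[np.sin(a),np.cos(a),0],[0,0,1]]);return [p@R.T+[x,y,0] for p in parts]
def sil(f,parts,S=4):
    m=np.zeros((480*S,640*S),np.uint8)
    for p in parts:
        h=cv2.convexHull((((proj(f,p)+.5)*S)).astype(np.float32)).round().astype(np.int32);cv2.fillConvexPoly(m,h,1)
    return cv2.resize(m.astype(np.float32),(640,480),interpolation=cv2.INTER_AREA)
def fit(obs,parts,p0,yaw=True,d=.006):
    def cost(p):
        a=p[2]*10 if yaw else 0;c=0
        for f,m in obs:
            g=sil(f,place(parts,p[0],p[1],a));c+=np.abs(g-m).sum()/m.sum()
        return c
    n=3 if yaw else 2;q=np.array([p0[0],p0[1],(p0[2]/10 if yaw else 0)])[:n]
    for k in range(2):
        sx=np.vstack([q]+[q+np.eye(n)[i]*(d/(k+1)) for i in range(n)])
        r=minimize(cost,q,method="Nelder-Mead",options=dict(initial_simplex=sx,xatol=1e-5,fatol=1e-4));q=r.x
    if yaw:q=q*[1,1,10]
    return q,r.fun
E
cat > a.py <<'E'
from fit import *
d=pickle.load(open("m.pkl","rb"));T,S=d["top"],d["scene"]
blue=lambda f:(cv2.inRange(cv2.cvtColor(np.ascontiguousarray(f["frame"]),cv2.COLOR_RGB2HSV),(105,120,40),(130,255,255))>0)
g=lambda c,n,i=0:d[c,n,i].astype(np.float32)
c=at(T,(305,245),.03);b=at(T,(340,240),.065);a=np.arctan2(*(b-c)[[1,0]])
print("guess",c,a)
# clean vee mask: add bright pixels near
for nm,obs in(("both",[(T,g("top","vee")),(S,g("scene","vee"))]),("top",[(T,g("top","vee"))]),("scene",[(S,g("scene","vee"))])):
    print("vee",nm,fit(obs,VEE,(c[0],c[1],a)))
c=at(T,(233,257),.03)
def top_sh():
    return [(T,g("top","shaft")),(S,g("scene","shaft"))]
for nm,o in(("both",top_sh()),("top",top_sh()[:1]),("scene",top_sh()[1:])): print("shaft",nm,fit(o,SHAFT,c,False))
c=at(T,(386,269),.05)
print("btn",at(T,(388,269.5),.06))
for k in range(3):
  pass
o=[(T,g("top","console",1)),(S,g("scene","console",1))]
for nm,q in(("both",o),("top",o[:1]),("scene",o[1:])): print("console",nm,fit(q,CON,(c[0],c[1],a)))
E
python3 a.py
```

```text
guess [ 0.51481551 -0.08385992  0.03      ] -1.4708225568910023
vee both (array([ 0.51367441, -0.07024183, -1.44885631]), np.float64(0.20838652551174164))
vee top (array([ 0.51456407, -0.07080367, -1.44656562]), np.float64(0.12771528959274292))
vee scene (array([ 0.51322532, -0.06970796, -1.45687632]), np.float64(0.06348491460084915))
shaft both (array([0.49318054, 0.07441399]), np.float64(0.13835303485393524))
shaft top (array([0.49375539, 0.07256366]), np.float64(0.06492932885885239))
shaft scene (array([0.49208238, 0.07441268]), np.float64(0.04543452709913254))
btn [ 0.46003689 -0.25235761  0.06      ]
console both (array([ 0.45944002, -0.25130952, -1.6072413 ]), np.float64(0.5295935273170471))
console top (array([ 0.45981193, -0.24986638, -1.57486027]), np.float64(0.2951074540615082))
console scene (array([ 0.45779697, -0.25418179, -1.72467511]), np.float64(0.21931292116641998))
```

```bash
cat > mv.py <<'E'
from workcell import observe
import numpy as np,sys
from scipy.spatial.transform import Rotation as R
def tgt(th,p=np.array([.148,-.989]),sgn=1):
    p=p/np.linalg.norm(p);z=np.r_[p*np.sin(th),-np.cos(th)];y=sgn*np.r_[-p[1],p[0],0];return np.c_[np.cross(y,z),y,z]
s=observe();Rc=R.from_euler('xyz',s["tool_rot"])
E
python3 - <<'E'
from mv import *
Rt=R.from_matrix(tgt(np.radians(45)))
print((Rt*Rc.inv()).as_rotvec())
p=np.array([.148,-.989,0]);f=np.array([.4925,.0735,0])
for b in(.0475,.0775,.18): print(b,(f-b*p-s["position"]+[0,0,.0307])*1000)
E
```

```text
[-0.64635805 -0.50358559 -0.97125054]
0.0475 [ 244.52376986 -456.17561876 -225.56628762]
0.0775 [ 240.08376986 -426.50561876 -225.56628762]
0.18 [ 224.91376986 -325.13311876 -225.56628762]
```

Emit:
move_arm(motion=[[[28, -40, 0], [-0.081, -0.063, -0.121]], [[56, -80, 0], [-0.162, -0.126, -0.243]], [[84, -120, 0], [-0.242, -0.189, -0.364]], [[112, -160, 0], [-0.323, -0.252, -0.486]], [[140, -200, -10], [-0.404, -0.315, -0.607]], [[168, -245, -30], [-0.485, -0.378, -0.728]], [[196, -285, -50], [-0.566, -0.441, -0.85]], [[225, -325, -80], [-0.646, -0.504, -0.971]], [[225, -325, -100], [-0.646, -0.504, -0.971]]], jaw=24)

```text
clock: 2.12
position: [0.4672, 0.2488, 0.1547]
tool_rot: [3.14, 0.79, 1.714]
force: [-0.7, 0.2, -0.3]
grip_width: 0.0241
```

Emit:
move_arm(motion=[[[0, 0, -40], [0, 0, 0]], [[3, -10, -80], [0, 0, 0]], [[6, -40, -110], [0, 0, 0]], [[12, -81, -111], [0, 0, 0]], [[12, -81, -111], [0, 0, 0]]])

```text
clock: 2.75
position: [0.4777, 0.1683, 0.0455]
tool_rot: [-3.141, 0.787, 1.718]
force: [0.0, 0.3, 0.2]
grip_width: 0.024
```

Run:
```python
from workcell import *
import cv2,numpy as np
s=observe();print(s["clock"],s["position"],s["tool_rot"],s["force"])
a=grab_frame("scene")["frame"];b=grab_frame("top")["frame"];w=grab_frame("wrist")["frame"]
A=cv2.resize(a[130:330,280:540],None,fx=1.5,fy=1.5);B=cv2.resize(b[170:370,80:340],None,fx=1.5,fy=1.5)
im=np.vstack([np.hstack([A,B])]);cv2.imwrite("pics/c2.png",im[:,:,::-1]);cv2.imwrite("pics/w2.png",w[:,:,::-1])
```

```text
2.75 [0.47774508 0.16826452 0.04548281] [-3.14084754  0.78678336  1.71790262] [0.00546243 0.33255024 0.22112378]
```

View pics/c2.png

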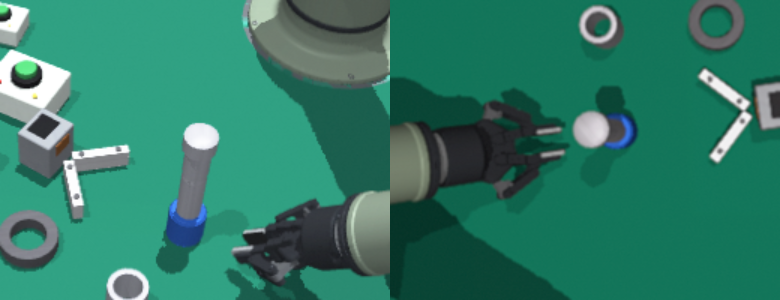

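View pics/w2.png

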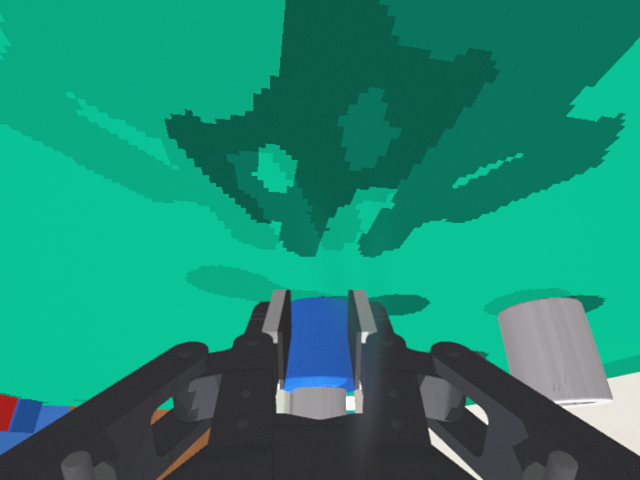

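Run:
```python
from h import *
d=pickle.load(open("m.pkl","rb"));T=d["top"]
print("sleeve",at(T,(219,187),.06),"flange",at(T,(297,184),.022),"bottle cap",at(T,(379,188),.15))
for y in(103,195):print("knuckle",at(T,(80+(510-390)/1.5,170+y/1.5),.09))
for y in(129,154):print("finger",at(T,(80+(562-390)/1.5,170+y/1.5),.04))
```

```text
sleeve [0.63700918 0.09022221 0.06      ] flange [ 0.64602456 -0.0692366   0.022     ] bottle cap [ 0.61311029 -0.22629789  0.15      ]
knuckle [0.53126758 0.20289323 0.09      ]
knuckle [0.40995193 0.20347254 0.09      ]
finger [0.49642516 0.14675882 0.04      ]
finger [0.46171322 0.14704656 0.04      ]
```

Emit:
move_arm(motion=[[[0, 0, -8], [0, 0, 0]], [[0, 0, -14], [0, 0, 0]], [[0, 0, -14], [0, 0, 0]]])

```text
clock: 3.28
position: [0.4777, 0.1708, 0.0307]
tool_rot: [-3.141, 0.786, 1.72]
force: [0.2, -0.4, -0.2]
grip_width: 0.0241
```

Emit:
move_arm(motion=[[[1.5, -10, 0], [0, 0, 0]], [[3, -20, 0], [0, 0, 0]], [[4.5, -30, 0], [0, 0, 0]], [[5.3, -36, 0], [0, 0, 0]], [[6, -41, 0], [0, 0, 0]], [[6.8, -46, 0], [0, 0, 0]], [[7.5, -51, 0], [0, 0, 0]], [[8.2, -56, 0], [0, 0, 0]], [[9, -61, 0], [0, 0, 0]], [[9.7, -66, 0], [0, 0, 0]], [[10.4, -71, 0], [0, 0, 0]], [[10.4, -71, 0], [0, 0, 0]]])

```text
clock: 4.78
position: [0.4883, 0.0991, 0.0314]
tool_rot: [3.141, 0.786, 1.719]
force: [0.8, 1.1, -0.5]
grip_width: 0.0237
```

```bash
cat > look.py <<'E'
import sys
from workcell import *
from fit import *
n=sys.argv[1];s=observe();print(s["clock"],s["position"],s["force"])
d={c:grab_frame(c) for c in("scene","top")}
obs=[]
for c in d:
    o=outline_of("shaft",c)
    if o: obs.append((d[c],o[0]["pixels"].astype(np.float32)));print(c,o[0]["score"],o[0]["pixels"].sum())
    f=d[c]
for ob in [obs]+[[o] for o in obs]:
    print("shaft",fit(ob,SHAFT,at(obs[-1][0],(0,0),0) if 0 else eval(sys.argv[2]),False))
w=grab_frame("wrist")["frame"]
A=d["scene"]["frame"][130:330,280:540];B=d["top"]["frame"][170:370,150:410];W=cv2.resize(w,(400,300))
im=np.vstack([np.hstack([cv2.resize(A,(390,300)),cv2.resize(B,(390,300))]),np.hstack([W,np.zeros((300,380,3),np.uint8)])])
cv2.imwrite(f"pics/{n}.png",im[:,:,::-1])
E
python3 look.py c3 "(.495,.05)"
```

```text
4.775 [0.48832744 0.09905625 0.03137359] [ 0.77733276  1.098402   -0.53531699]
scene 0.93 1613
top 0.64 843
shaft (array([0.49521502, 0.05587229]), np.float64(0.1486002802848816))
shaft (array([0.49378957, 0.0557114 ]), np.float64(0.08365622907876968))
shaft (array([0.4956682 , 0.05493497]), np.float64(0.03973902761936188))
```

View pics/c3.png

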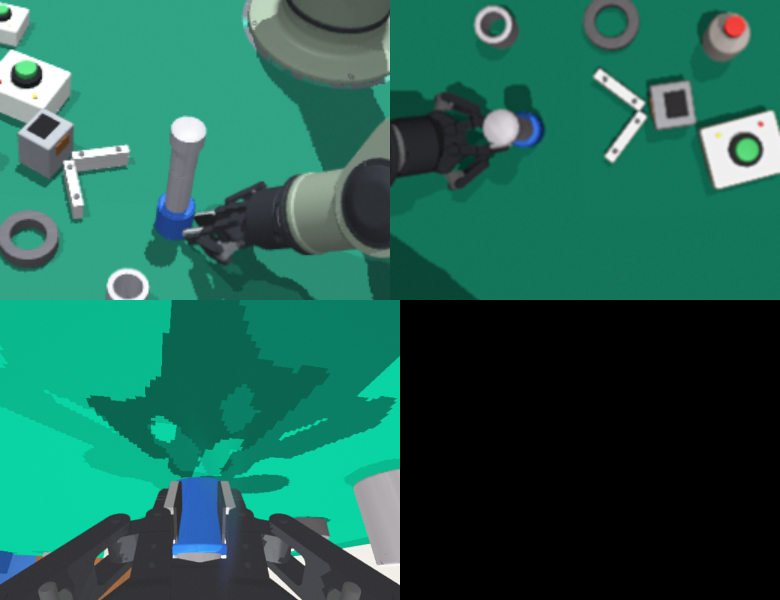

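The picture shows the foot nestled between the pads, with the shaft upright and moved about 18 mm. I'll keep pushing.

Emit:
move_arm(motion=[[[0.9, -6, 0], [0, 0, 0]], [[1.9, -13, 0], [0, 0, 0]], [[3, -20, 0], [0, 0, 0]], [[4, -27, 0], [0, 0, 0]], [[5, -34, 0], [0, 0, 0]], [[6.1, -41, 0], [0, 0, 0]], [[7.1, -48, 0], [0, 0, 0]], [[8.2, -55, 0], [0, 0, 0]], [[9.2, -62, 0], [0, 0, 0]], [[10.3, -69, 0], [0, 0, 0]], [[11.3, -76, 0], [0, 0, 0]], [[12.3, -82, 0], [0, 0, 0]]])

```text
clock: 6.52
position: [0.5007, 0.0172, 0.0313]
tool_rot: [3.141, 0.785, 1.719]
force: [-0.6, 3.4, -1.5]
grip_width: 0.0239
```

```bash
python3 look.py c4 "(.507,-.03)"
```

```text
6.525 [0.50072201 0.01717089 0.03130829] [-0.6437927   3.39872024 -1.53432151]
scene 0.71 1584
top 0.86 618
shaft (array([ 0.50740259, -0.02661823]), np.float64(0.23485499620437622))
shaft (array([ 0.50625799, -0.02569134]), np.float64(0.07627052068710327))
shaft (array([ 0.50843148, -0.02879981]), np.float64(0.0729166641831398))
```

View pics/c4.png

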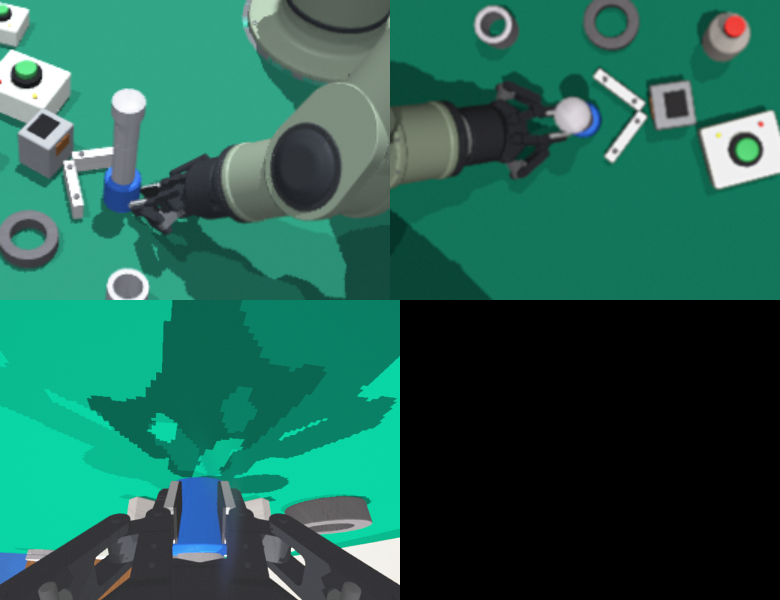

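Emit:
move_arm(motion=[[[0.7, -5, 0], [0, 0, 0]], [[1.5, -10, 0], [0, 0, 0]], [[2.2, -15, 0], [0, 0, 0]], [[3, -20, 0], [0, 0, 0]], [[3.7, -25, 0], [0, 0, 0]], [[4.4, -29, 0], [0, 0, 0]], [[5, -33, 0], [0, 0, 0]], [[5.3, -36, 0], [0, 0, 0]], [[5.6, -38, 0], [0, 0, 0]], [[5.9, -40, 0], [0, 0, 0]], [[5.9, -40, 0], [0, 0, 0]]])

```text
clock: 8.15
position: [0.5066, -0.0225, 0.0313]
tool_rot: [3.141, 0.786, 1.719]
force: [0.8, 1.2, -0.2]
grip_width: 0.0241
```

```bash
python3 look.py c5 "(.513,-.068)"
```

```text
8.15 [ 0.50658017 -0.02249367  0.03132758] [ 0.75176305  1.1917807  -0.2229762 ]
scene 0.72 1531
top 0.91 575
shaft (array([ 0.51347063, -0.06584908]), np.float64(0.16197001934051514))
shaft (array([ 0.51229381, -0.06558005]), np.float64(0.08756531774997711))
shaft (array([ 0.51384065, -0.06639907]), np.float64(0.045108694583177567))
```

View pics/c5.png

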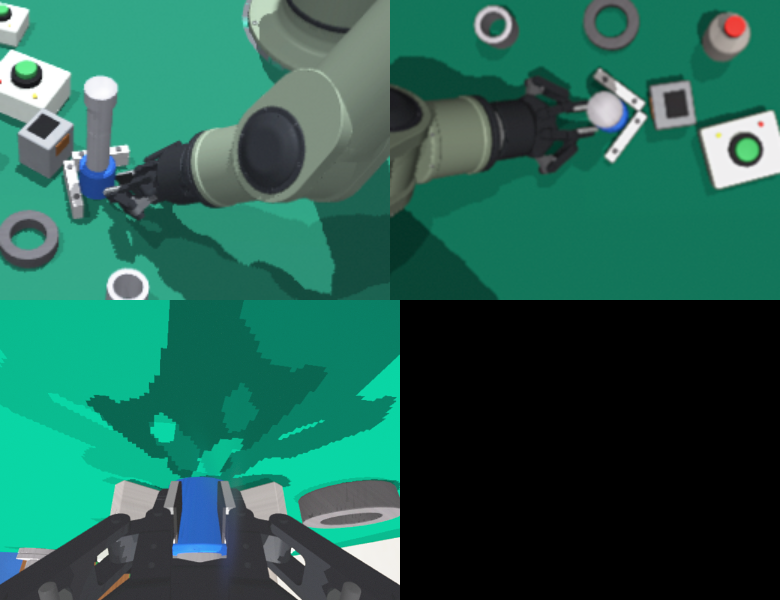

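Creeping on in 1 mm rows and watching the force.

Emit:
move_arm(motion=[[[0.1, -1, 0], [0, 0, 0]], [[0.3, -2, 0], [0, 0, 0]], [[0.4, -3, 0], [0, 0, 0]], [[0.4, -3, 0], [0, 0, 0]]])

```text
clock: 8.9
position: [0.507, -0.0254, 0.0313]
tool_rot: [3.141, 0.785, 1.719]
force: [0.4, 2.2, -0.5]
grip_width: 0.0237
```

Emit:
move_arm(motion=[[[0.1, -0.7, 0], [0, 0, 0]], [[0.2, -1.4, 0], [0, 0, 0]], [[0.2, -1.4, 0], [0, 0, 0]]])

```text
clock: 9.28
position: [0.5072, -0.0268, 0.0313]
tool_rot: [3.141, 0.785, 1.719]
force: [0.4, 2.9, -0.4]
grip_width: 0.0241
```

Emit:
move_arm(motion=[[[0.1, -0.7, 0], [0, 0, 0]], [[0.1, -0.7, 0], [0, 0, 0]]])

```text
clock: 9.52
position: [0.5073, -0.0272, 0.0312]
tool_rot: [3.141, 0.785, 1.72]
force: [-1.8, 6.0, 0.4]
grip_width: 0.0237
```

Emit:
move_arm(motion=[[[0.1, -0.7, 0], [0, 0, 0]], [[0.1, -0.7, 0], [0, 0, 0]]])

```text
clock: 9.78
position: [0.5074, -0.0275, 0.0311]
tool_rot: [3.141, 0.785, 1.72]
force: [-3.3, 8.9, 3.2]
grip_width: 0.0238
```

Emit:
move_arm(motion=[[[0.1, -0.7, 0], [0, 0, 0]], [[0.1, -0.7, 0], [0, 0, 0]]])

```text
clock: 10.02
position: [0.5075, -0.0278, 0.031]
tool_rot: [3.141, 0.784, 1.72]
force: [-5.3, 13.5, 4.3]
grip_width: 0.0242
```

```bash
python3 look.py c6 "(.513,-.068)"
python3 - <<'E'
from workcell import *
import cv2
f=grab_frame("wrist")["frame"];cv2.imwrite("pics/w6.png",f[:,:,::-1])
f=grab_frame("top")["frame"];g=grab_frame("scene")["frame"]
import numpy as np
cv2.imwrite("pics/z6.png",np.hstack([cv2.resize(f[205:285,265:345],(400,400)),cv2.resize(g[190:280,290:380],(400,400))])[:,:,::-1])
E
```

```text
10.025 [ 0.50752165 -0.02780894  0.03102588] [-5.25088007 13.5231437   4.2958145 ]
scene 0.81 1478
top 0.93 582
shaft (array([ 0.51384809, -0.07105626]), np.float64(0.21595121920108795))
shaft (array([ 0.51198162, -0.07001783]), np.float64(0.11463971436023712))
shaft (array([ 0.51425179, -0.07202335]), np.float64(0.04123711213469505))
```

View pics/z6.png

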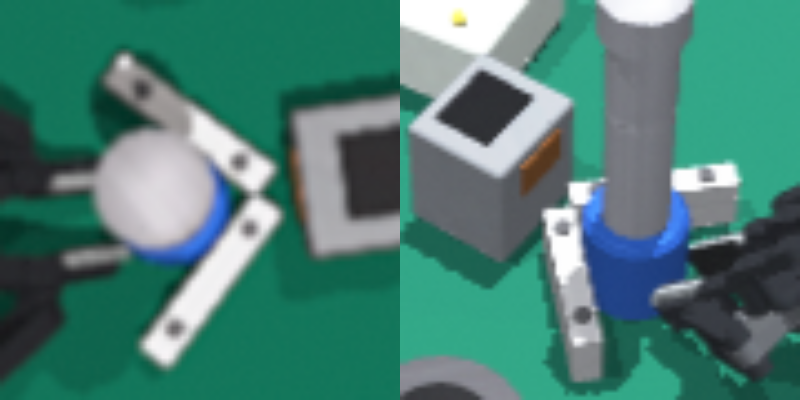

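View pics/w6.png

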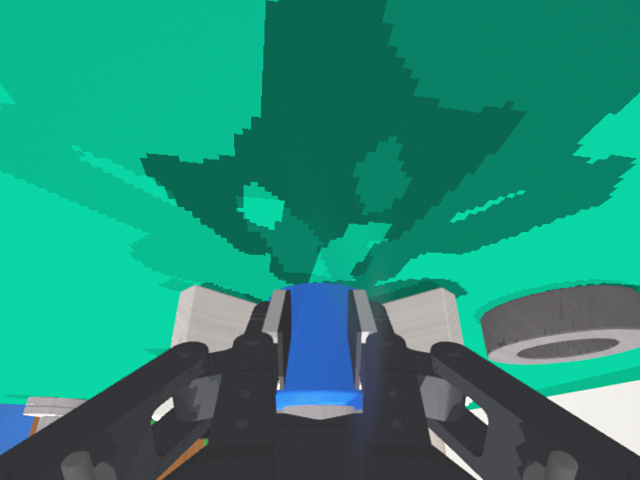

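Emit:
move_arm(motion=[[[-0.7, 0, 0], [0, 0, 0]], [[-0.7, 0, 0], [0, 0, 0]]])

```text
clock: 10.68
position: [0.5072, -0.0278, 0.0311]
tool_rot: [3.14, 0.784, 1.72]
force: [-1.5, 10.5, 3.2]
grip_width: 0.0244
```

Emit:
move_arm(motion=[[[-0.6, -0.6, 0], [0, 0, 0]], [[-0.6, -0.6, 0], [0, 0, 0]]])

```text
clock: 10.92
position: [0.507, -0.0279, 0.031]
tool_rot: [3.139, 0.783, 1.72]
force: [-0.1, 12.8, 4.1]
grip_width: 0.0238
```

Force is now almost purely along the push direction and the foot yields neither forward nor sideways, so I take it as seated on both faces. I'll back straight off.

Emit:
move_arm(motion=[[[-0.3, 2, 0], [0, 0, 0]], [[-0.7, 5, 0], [0, 0, 0]], [[-2, 15, 0], [0, 0, 0]], [[-5, 35, 0], [0, 0, 0]], [[-10, 70, 5], [0, 0, 0]], [[-15, 105, 30], [0, 0, 0]], [[-15, 120, 80], [0, 0, 0]], [[-15, 130, 140], [0, 0, 0]], [[-15, 140, 200], [0, 0, 0]], [[-15, 140, 240], [0, 0, 0]], [[-15, 140, 240], [0, 0, 0]]], jaw=24)

```text
clock: 12.3
position: [0.4914, 0.1122, 0.2735]
tool_rot: [3.137, 0.782, 1.717]
force: [-0.4, 0.6, 0.3]
grip_width: 0.0239
```

```bash
python3 look.py c7 "(.513,-.068)"
python3 - <<'E'
from workcell import *
from fit import *
import itertools
f=grab_frame("top");m=outline_of("vee","top");M=outline_of("start_top","top");g=grab_frame("scene");G=outline_of("start_top","scene")
for o in M: print("top",o["score"],o["pixel"],at(f,o["pixel"],.062))
for o in G: print("scene",o["score"],o["pixel"],at(g,o["pixel"],.062))
def tri(p,q):
    o1,d1=ray(f,p);o2,d2=ray(g,q);A=np.c_[d1,-d2];t=np.linalg.lstsq(A,o2-o1,rcond=None)[0];a=o1+t[0]*d1;b=o2+t[1]*d2
    return (a+b)/2,np.linalg.norm(a-b)
for a in M:
  for b in G:print(tri(a["pixel"],b["pixel"]))
def cen(F):
    h=cv2.cvtColor(np.ascontiguousarray(F["frame"]),cv2.COLOR_RGB2HSV);mk=cv2.inRange(h,(50,90,150),(75,255,255));return mk
cv2.imwrite("pics/z7.png",np.hstack([cv2.resize(f["frame"][205:305,265:425],(400,250)),cv2.resize(g["frame"][150:250,250:410],(400,250))])[:,:,::-1])
E
```

```text
12.3 [0.49135272 0.11218642 0.27354656] [-0.42135877  0.57679127  0.34104217]
scene 0.95 1693
top 0.76 556
shaft (array([ 0.5136583 , -0.07063465]), np.float64(0.16665160655975342))
shaft (array([ 0.51171636, -0.0698908 ]), np.float64(0.06552717089653015))
shaft (array([ 0.5144782 , -0.07069577]), np.float64(0.05339478328824043))
top 0.6 [389.9, 270.7] [ 0.45755234 -0.25584037  0.062     ]
top 0.59 [455.9, 307.5] [ 0.37980438 -0.38814325  0.062     ]
top 0.55 [452.9, 249.5] [ 0.49766747 -0.3862722   0.062     ]
scene 0.72 [299.9, 178.5] [ 0.45800696 -0.24097582  0.062     ]
(array([ 0.4538587 , -0.25302604,  0.05176721]), np.float64(0.011232374656643507))
(array([ 0.3397314 , -0.41236543, -0.12876925]), np.float64(0.07637598913559879))
(array([ 0.4642567 , -0.32758329,  0.04181056]), np.float64(0.14092473586397325))
```

View pics/z7.png

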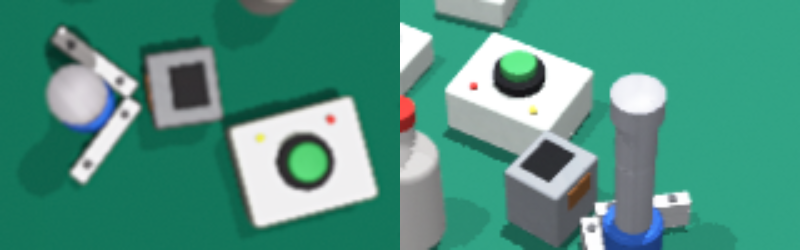

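View pics/c7.png

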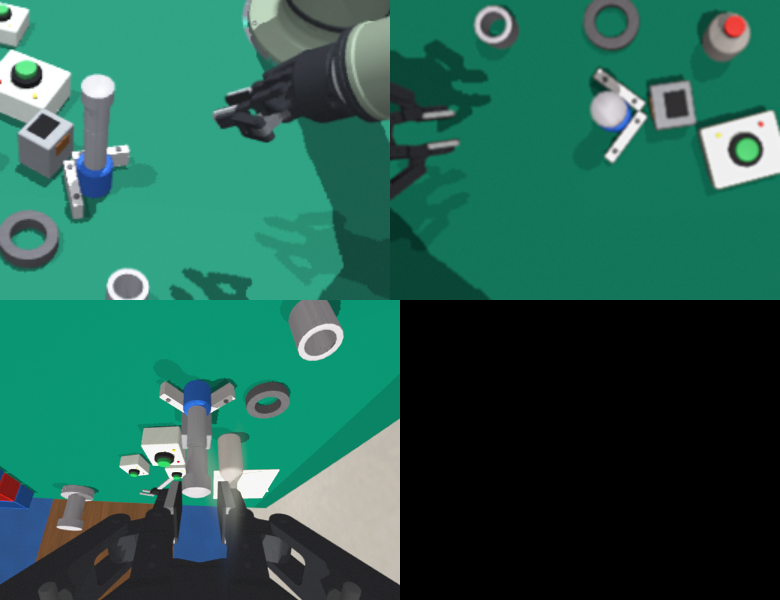

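Run:
```python
from workcell import *
from fit import *
from mv import *
f=grab_frame("top");g=grab_frame("scene")
def green(F,x,y,r=16):
    h=cv2.cvtColor(np.ascontiguousarray(F["frame"]),cv2.COLOR_RGB2HSV);mk=cv2.inRange(h,(50,90,110),(72,255,255))
    w=np.zeros_like(mk);w[y-r:y+r,x-r:x+r]=1;n,l,st,c=cv2.connectedComponentsWithStats(mk*w)
    i=1+np.argmax(st[1:,4]);print(st[i]);return c[i]
p=green(f,388,269);q=green(g,298,177);print(p,q)
o1,d1=ray(f,p);o2,d2=ray(g,q);t=np.linalg.lstsq(np.c_[d1,-d2],o2-o1,rcond=None)[0];print(o1+t[0]*d1,o2+t[1]*d2)
for z in(.055,.06,.065,.07):print(z,at(f,p,z),at(g,q,z))
Rt=R.from_matrix(tgt(0,np.array([-.48,-.876])));print((Rt*Rc.inv()).as_rotvec(),s["position"])
```

```text
[380 262  16  16 200]
[290 170  15  12 131]
[387.71 269.5 ] [296.88549618 175.3740458 ]
[ 0.46017664 -0.25066974  0.06706317] [ 0.4588615  -0.24906979  0.06683829]
0.055 [ 0.45996128 -0.25254226  0.055     ] [ 0.45049335 -0.25761227  0.055     ]
0.06 [ 0.46005054 -0.25176613  0.06      ] [ 0.45402771 -0.25400428  0.06      ]
0.065 [ 0.46013981 -0.25098999  0.065     ] [ 0.45756206 -0.2503963   0.065     ]
0.07 [ 0.46022908 -0.25021386  0.07      ] [ 0.46109642 -0.24678831  0.07      ]
[ 0.78699627 -0.14023846 -0.6159642 ] [0.49109648 0.11052402 0.27094662]
```

The shaft fit of (0.5137, −0.0706) agrees with the vee fit of (0.5137, −0.0702), so it is seated. The green button triangulates to (0.460, −0.250, 0.066). Next I go there the long way round with the jaws shut.

Emit:
move_arm(motion=[[[-30, 0, 15], [0.1, -0.018, -0.078]], [[-60, -20, 30], [0.21, -0.037, -0.164]], [[-90, -50, 35], [0.31, -0.056, -0.246]], [[-95, -95, 35], [0.42, -0.075, -0.329]], [[-95, -140, 35], [0.53, -0.094, -0.411]], [[-95, -185, 35], [0.63, -0.112, -0.493]], [[-85, -230, 35], [0.74, -0.132, -0.575]], [[-70, -275, 30], [0.787, -0.14, -0.616]], [[-50, -320, 10], [0.787, -0.14, -0.616]], [[-31, -361, -30], [0.787, -0.14, -0.616]], [[-31, -361, -70], [0.787, -0.14, -0.616]], [[-31, -361, -70], [0.787, -0.14, -0.616]]], jaw=0)

```text
clock: 14.4
position: [0.4587, -0.2504, 0.1994]
tool_rot: [-3.137, 0.001, 1.068]
force: [0.0, 1.3, 1.1]
grip_width: -0.0002
```

```bash
python3 look.py c8 "(.513,-.068)"
python3 - <<'E'
from workcell import *
from h import *
s=observe();print(s["position"],s["tool_rot"],s["force"],s["grip_width"])
f=grab_frame("top")["frame"];g=grab_frame("scene")["frame"]
cv2.imwrite("pics/z8.png",np.hstack([cv2.resize(f[180:340,265:425],(400,400)),cv2.resize(g[90:290,220:420],(400,400))])[:,:,::-1])
E
```

```text
14.4 [ 0.45873281 -0.25040431  0.19943442] [1.38457311e-04 1.32197539e+00 1.10567153e+00]
scene 0.9 1637
top 0.61 554
shaft (array([ 0.51323988, -0.07017842]), np.float64(0.12277752161026001))
shaft (array([ 0.51237542, -0.07024152]), np.float64(0.04993891343474388))
shaft (array([ 0.51396004, -0.070231  ]), np.float64(0.06148465722799301))
[ 0.4609566  -0.25016316  0.202966  ] [ 3.13896852e+00 -1.54649051e-03  1.07016139e+00] [0.17551267 0.46553392 0.10616505] 0.00010674129767607052
```

View pics/z8.png

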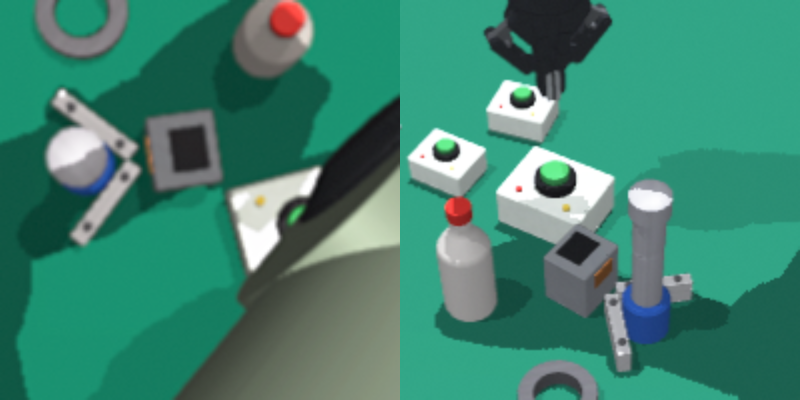

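View pics/c8.png

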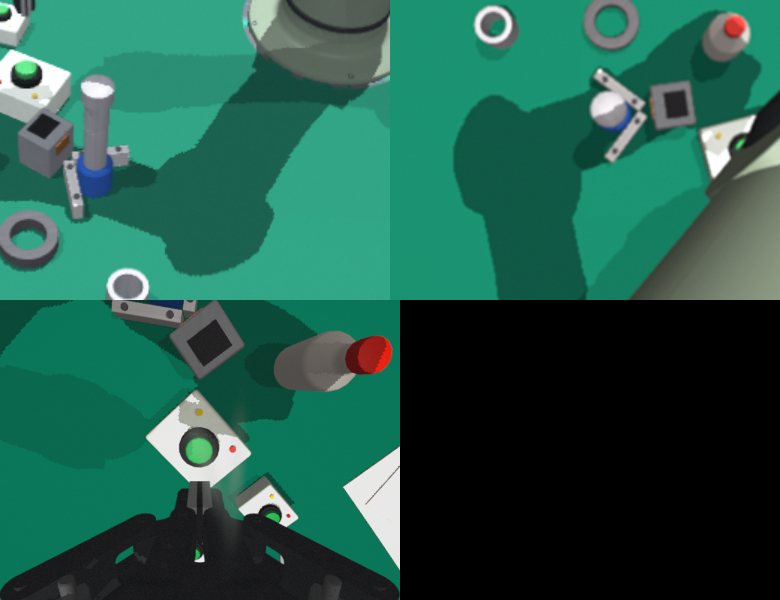

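Emit:
move_arm(motion=[[[0, 0, -40], [0, 0, 0]], [[0, 0, -70], [0, 0, 0]], [[0, 0, -85], [0, 0, 0]], [[0, 0, -85], [0, 0, 0]]])

```text
clock: 15.25
position: [0.4602, -0.2504, 0.1163]
tool_rot: [-3.141, -0.0, 1.069]
force: [0.9, -0.3, -0.1]
grip_width: 0.0002
```

Run:
```python
from workcell import *
from h import *
from scipy.spatial.transform import Rotation as R
s=observe();print(s["position"],s["tool_rot"],s["force"])
w=grab_frame("wrist");g=grab_frame("scene")
T=np.eye(4);T[:3,:3]=R.from_euler('xyz',s["tool_rot"]).as_matrix();T[:3,3]=s["position"];w["T"]=T@np.array(w["mount"])
im=w["frame"].copy();
for c,P in(((255,0,0),[.4597,-.2502,.066]),((255,255,0),s["position"]+T[:3,2]*.025)):
    q=proj(w,[P])[0];print(q)
    if all(abs(q)<2000): cv2.circle(im,tuple(int(v) for v in q),4,c,1)
    q=proj(g,[P])[0];print("scene",q);cv2.circle(g["frame"],tuple(int(round(v)) for v in q),1,c,-1)
G=cv2.resize(g["frame"][120:240,230:350],(400,400),interpolation=0)
cv2.imwrite("pics/z9.png",np.hstack([cv2.resize(im,(400,400)),G])[:,:,::-1])
```

```text
[ 0.46015529 -0.25042751  0.11633948] [-3.14135197e+00 -4.71674272e-04  1.06924473e+00] [ 0.89304542 -0.34774162 -0.06213252]
[320.79412038 282.51426967]
scene [296.2586081 175.603146 ]
[322.24850967 305.29848722]
scene [295.66211062 167.29690819]
```

View pics/z9.png

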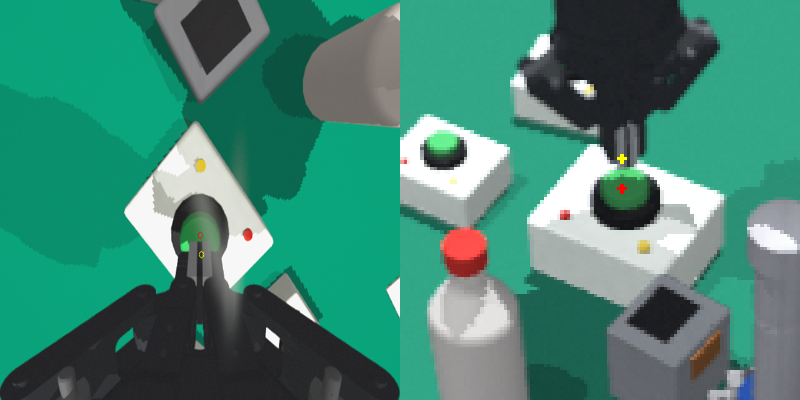

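The fingertips are centred over the large box's button, about 25 mm above it.

Emit:
move_arm(motion=[[[0, 0, -10], [0, 0, 0]], [[0, 0, -18], [0, 0, 0]], [[0, 0, -22], [0, 0, 0]], [[0, 0, -24], [0, 0, 0]], [[0, 0, -26], [0, 0, 0]], [[0, 0, -26], [0, 0, 0]]])

```text
clock: 16.1
position: [0.4602, -0.2504, 0.0908]
tool_rot: [3.141, -0.001, 1.069]
force: [-3.2, 5.4, 16.8]
grip_width: 0.0
```

Emit:
move_arm(motion=[[[0, 0, -1], [0, 0, 0]], [[0, 0, -2], [0, 0, 0]], [[0, 0, -2], [0, 0, 0]]])

```text
clock: 16.48
position: [0.4604, -0.2505, 0.0901]
tool_rot: [3.14, -0.002, 1.069]
force: [-11.2, 10.8, 51.0]
grip_width: 0.0002
```

Emit:
move_arm(motion=[[[0, 0, -1], [0, 0, 0]], [[0, 0, -2], [0, 0, 0]], [[0, 0, -2], [0, 0, 0]]])

```text
clock: 16.85
position: [0.4605, -0.2506, 0.0894]
tool_rot: [3.14, -0.004, 1.068]
force: [-17.5, 14.9, 85.8]
grip_width: -0.0001
```

That is the hard stop, so I won't press further. I'll raise in small steps to read the spring's travel.

Emit:
move_arm(motion=[[[0, 0, 3], [0, 0, 0]], [[0, 0, 5], [0, 0, 0]], [[0, 0, 5], [0, 0, 0]]])

```text
clock: 17.23
position: [0.4603, -0.2504, 0.0915]
tool_rot: [3.141, -0.001, 1.069]
force: [-0.5, 1.4, 3.6]
grip_width: -0.0005
```

Emit:
move_arm(motion=[[[0, 0, 2], [0, 0, 0]], [[0, 0, 2], [0, 0, 0]]])

```text
clock: 17.48
position: [0.4603, -0.2504, 0.0933]
tool_rot: [3.141, -0.001, 1.069]
force: [0.1, 1.7, 2.8]
grip_width: -0.0002
```

Emit:
move_arm(motion=[[[0, 0, 2], [0, 0, 0]], [[0, 0, 2], [0, 0, 0]]])

```text
clock: 17.73
position: [0.4602, -0.2505, 0.0954]
tool_rot: [3.141, -0.0, 1.069]
force: [1.6, 0.7, 1.3]
grip_width: 0.0001
```

Emit:
move_arm(motion=[[[0, 0, 2], [0, 0, 0]], [[0, 0, 2], [0, 0, 0]]])

```text
clock: 17.98
position: [0.4601, -0.2505, 0.0973]
tool_rot: [3.141, -0.0, 1.069]
force: [-0.4, -0.5, 0.5]
grip_width: -0.0001
```

Emit:
move_arm(motion=[[[0, 0, 2], [0, 0, 0]], [[0, 0, 2], [0, 0, 0]]])

```text
clock: 18.23
position: [0.4602, -0.2505, 0.0994]
tool_rot: [3.141, -0.0, 1.069]
force: [-0.3, -1.0, -1.4]
grip_width: 0.0003
```

The force fell from 3.6 N to 0 over about 6 mm, which matches the button spring coming back from full travel. I'll retract clear and check.

Emit:
move_arm(motion=[[[0, 0, 20], [0, 0, 0]], [[0, 0, 60], [0, 0, 0]], [[0, 0, 110], [0, 0, 0]], [[-20, -20, 160], [0, 0, 0]], [[-60, -60, 200], [0, 0, 0]], [[-60, -110, 200], [0, 0, 0]], [[-60, -150, 200], [0, 0, 0]], [[-60, -150, 200], [0, 0, 0]]])

```text
clock: 19.23
position: [0.399, -0.403, 0.2991]
tool_rot: [3.141, 0.001, 1.066]
force: [-0.1, 1.0, -0.4]
grip_width: -0.0
```

```bash
python3 look.py c9 "(.513,-.068)"
python3 - <<'E'
from workcell import *
from h import *
d=pickle.load(open("m.pkl","rb"))
for c in("scene","top"):
    grab_frame(c)
    for n in("bottle","flange","sleeve"):
        o=outline_of(n,c)
        m=d[c,n,0];i0=np.array(np.nonzero(m)).mean(1)
        if o:print(c,n,"shift px",np.array(np.nonzero(o[0]["pixels"])).mean(1)-i0)
E
```

```text
19.225 [ 0.39896815 -0.40296775  0.29914993] [-0.1019945   0.97166755 -0.40492918]
scene 0.66 1569
top 0.91 552
shaft (array([ 0.51286709, -0.07059934]), np.float64(0.13813558220863342))
shaft (array([ 0.51248467, -0.06957319]), np.float64(0.053975462913513184))
shaft (array([ 0.51338275, -0.07111001]), np.float64(0.057518117129802704))
scene bottle shift px [-0.39996785 -0.3909089 ]
scene flange shift px [-0.07832967 -0.10086033]
scene sleeve shift px [ 0.14044136 -0.00905467]
top bottle shift px [-0.07337387 -0.05697333]
top flange shift px [-0.01734236 -0.4151584 ]
top sleeve shift px [0.25272811 0.20473255]
```

View pics/c9.png

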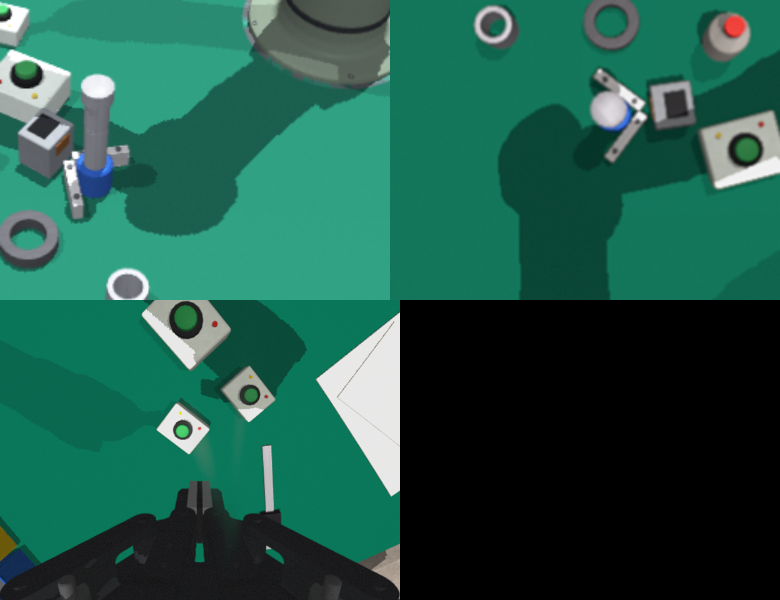

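The shaft stands upright in the vee, the button is back up, the other objects are unmoved, and the arm is clear.

```bash
python3 -c "
from workcell import *
print(job_done())"
```

```text
the job is handed in; nothing more can be done
None
```

The shaft is standing in the vee, the start button has been pressed and let go, and the job is handed in. It took about 19.5 s of the 61 s allowed; hand-in gives no verdict.

- **Push:** I tilted the tool 45° and used the two pads, open 24 mm, as a low fork on the blue foot, about 20 mm above the bench. I slid the shaft about 145 mm until the push force rose to 13 N. A small sideways nudge then showed that both faces resisted.
- **Button:** With the jaws shut, I pressed the button of the largest control box to its stop. On the way up the force fell from 3.6 N to 0 over about 6 mm, so it went fully down and sprang back.
- **Overpress:** I went further into the stop than needed, with the force peaking at about 86 N against the 120 N wrist limit.
- **Last checks:** The combined camera fit puts the shaft at (0.5129, −0.0706) and the vee's seated point at (0.5137, −0.0702), within 1 mm. The bottle, ring and sleeve moved less than half a pixel in both pictures.
- **Disagreements:** The two cameras differ by 1 to 2 mm when fitted separately. The yaw fit of the control box was poor, so I took the button's position from its green colour instead, and the press confirmed it.

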